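# Turn the record leaf

### The job

Turn the upper of the two stiff leaves on the ring stand over the rings with your fingertips, from the left board to the right one, and push it down until it lies fully flat on the right board. Leave the leaf beneath it flat on the left board, push only lightly and do not pinch the leaf, and leave the jar, carton and bottle where they stand.

Things in the scene. Friction and masses are not known exactly. Their poses are not given: they have to be found in the camera images.
- stand: Fixed record stand: V cradle of two grey boards rising outward at 0.436 rad from three binder rings. Origin: centre of underside. x along the rings (away from robot at yaw 0), y to the left board, z up. Foot 200 x 236 x 8 mm. Leaf hinge axis: along x, 35 mm up. Boards 196 mm (x) by 5 mm, ending 136 mm from the axis; tops 8 (left), 3 mm (right) below the sloping plane through the axis.
- spine (a point): Middle of the hinge axis, at (0, 0, 35 mm) of the stand.
- leaf_upper (a joint): Upper leaf's angle (rad): 0 on the left stack (rising outward at 0.436), grows as it turns over, 1.13 upright, 2.269 flat on the right board; starts 0 to 0.2. Stiff white plate with ruled paper on both faces, 190 mm along the rings, 4 mm thick, mid-plane through the axis, free edge 140 mm from it. Stiff hinge (0.14 N m) stays where left; about 2 N square to its edge turns it.
- leaf_upper_tab (a point): Middle of the outer edge of the upper leaf's tab, the one farther along the stand's +x: centred at x = +45 mm, 50 mm wide, 4 mm thick, reaching from the leaf's edge (140 mm) to 165 mm from the hinge axis. It overhangs the board and the lower leaf, with free air beneath and outside it, so that a fingertip can go under it from outside.
- leaf_lower (a joint): Angle of the lower leaf (rad), same hinge and sense: 0 = flat on the left board, where it must stay. Same plate as the upper leaf, 5 mm beneath it, its tab at the stand's x = -45 mm; same stiff hinge.
- leaf_lower_tab (a point): Middle of the outer edge of the lower leaf's tab (50 mm wide, 165 mm from the hinge axis), centred at the stand's x = -45 mm.
- jar: Loose small screw-lid jar, diameter 44, 60 mm high, standing to the right of the stand; origin at the centre of its underside. A bystander.
- carton: Loose small carton 40 x 63 x 28 mm lying to the right of the stand, nearer the robot than the jar; origin at the centre of its underside. A bystander.
- iodine: Loose small bottle, diameter 47, 98 mm high, standing behind the far end of the stand; origin at the centre of its underside. A bystander.

How it is judged:
At the end, for the whole second after the job is handed in: The upper leaf lies at rest on the right board, within 0.07 rad (4 degrees) of flat; the lower leaf is within 0.06 rad of flat on the left board; jar, carton and bottle are within 20 mm of where they stood (value of joint leaf_upper above 2.2 rad and velocity of joint leaf_upper between -0.05 and 0.05 rad/s and value of joint leaf_lower below 0.06 rad and distance of each of jar, carton, iodine from where it was at the start of the episode below 0.02 m); the robot touches nothing.
It fails at once if the lower leaf is turned up more than 0.15 rad (value of joint leaf_lower above 0.15 rad).
It fails at once if the fingers pinch a leaf, or press on the stand or its leaves with more than 38 N (contact force between the fingers and stand above 38 N).
It fails at once if the jar, carton or bottle is knocked or carried more than 30 mm (distance of any of jar, carton, iodine from where it was at the start of the episode above 0.03 m).
It also fails if it takes over 38 s, if anything falls off the work surface, if the arm or the gripper's body presses on something with over 40 N, if the wrist force passes 120 N, or if a joint passes its speed limit or range.

### The arm

A 6-joint arm with a two-finger parallel gripper is mounted at the origin on a cart in front of the work surface, level with it; the furniture and walls round the work are solid. World frame = base frame: x ahead of the robot, y to its left, z up, the work surface at z = 0. Lengths are in m, angles in rad, forces in N, time in s.
With the tool pointing down it reaches from about 0.425 to 0.925 m from the base axis. Payload 12.5 kg.
Tool frame: the origin (TCP) lies on the centre line of the jaws, within the pads' length; the fingertips stand 14 mm ahead of it and the grasp point (between the pads) lies 5 mm behind it; z points along the fingers, y is the line along which they close (so a half turn about z gives the same grasp; the last joint's range is limited). The gripper opens to 85 mm and grips with 20 to 120 N. Pads are 22 mm wide; open, the fingers measure 114 mm over their backs; the gripper's body (76 mm by 85 mm) begins 54 mm behind the grasp point. The pads swing forward as they close: fully open they stand 13 mm farther back than shut.
Start: joints at [1.176, 0.491, 1.559, -0, 1.092, -0.106], TCP at [0.178, 0.599, 0.245] pointing down, gripper open.
Joint ranges: [-3.1, 3.1], [-0.84, 2.19], [0.05, 2.79], [-1.13, 4.28], [0.06, 2.93], [-2.69, 2.69]. Speed limits (rad/s): [2.22, 2.22, 2.79, 3.14, 3.14, 3.14].

### API

Orientations are given as a unit quaternion [w, x, y, z].
In Python, from station import * gives the robot as it stands.
- The arm moves only by the tool step_arm, never from a script. Its argument "targets" is a list that holds one entry, the list of rows, each a list of 5 numbers: the finger opening in mm, from 0 to 85.4, then the shift along the world's x, y, z in mm, then the turn about the world's z in degrees. In form: [[[gripper, dx, dy, dz, turn], ...]]. A call has 1 to 10 rows; each row shifts and turns the commanded pose from where the row before left it; what a row does not reach is not made up. A row lasts 1/10 s, in which the tool goes at most 50 mm and 8.59 degrees, less where a joint would pass 70% of its speed; a pose out of reach is approached as far as the arm can. A call with a gripper value outside its range is refused whole. The fingers move at their own pace and stop on an object; "squeeze" is the grip in N (left out, the last holds). Time passes only in rows, so rows that do not move let the fingers close. It gives the time, the measured TCP pose, the force, the opening and the grip force at its end, in the units of the state.
- get_state(): the state, without advancing time (a new reading comes with each control period).
- grab_frame(name): name is "side" or "top" or "wrist"; returns a dict with "img" (400x640x3 uint8, blue, green, red), "K" (3x3 intrinsics, pixels), "k1" (the pictures are not rectified: a ray, as slopes to the right and down, at radius r is drawn at 1 + k1 r^2 times it, then the intrinsics apply), "extrinsics" (4x4, takes a point from camera to world coordinates). Camera axes: x right, y down, z forward; pixel columns grow to the right and rows downward; lengths in m; the calibration is good to about 2 mm. A picture is of the moment at which its call begins. There is no depth.
- job_done(): hands the job in; it is judged then, once.
The state is a dict: "time": time; "q": joint angles; "joint_vel": joint speeds; "joint_efforts": joint torques, N m; "eef_pos": TCP position; "tcp_rot": TCP orientation; "contact_force": force on the tool from outside, world axes, zero at the start; "wrist_torque": the same for the moment, N m; "gripper_width": finger opening in m; "grip_force": force on a finger pad.
Only numpy, scipy, OpenCV 4.12 (cv2) and the standard library are available. Lean on these libraries where they do the work, as an engineer would, in place of code of your own. Each camera call takes 0.05 s, during which the arm holds its last target. There are 200 camera calls.

## Working session

There is one attempt and no reset: what is moved stays moved. The work goes in short steps, Python scripts to look and compute and a tool call to move; the robot and the scene stay as the last step left them, time stands still between calls to the robot, and variables do not carry over. Pictures are saved under pics/ and viewed, at most 10 in all, crops included, and the job is handed in when it is done.

Besides the shell and the picture viewer there is one more tool, called after "Emit:" as a command line: name --argument value ..., lists and objects as JSON in quotes. step_arm: Moves the arm, as the interface text tells. Its arguments: {"type":"object","properties":{"targets":{"type":"array","items":{"type":"array","items":{"type":"array","items":{"type":"number"}}}},"squeeze":{"type":"number"}},"required":["targets"]}

```bash
mkdir -p pics; python3 - <<'E'
from station import *
import cv2,numpy as np
a=grab_frame("side");b=grab_frame("top")
for n,f in(("side",a),("top",b)):
    cv2.imwrite(f"pics/{n}0.png",f["img"]); np.savez(f"{n}0.npz",**{k:np.array(v) for k,v in f.items()})
    print(n,np.round(f["K"],1).tolist(),f["k1"],np.round(f["extrinsics"],3).tolist())
s=get_state();print(s["time"],s["eef_pos"],s["tcp_rot"],s["gripper_width"])
E
```

```text
side [[406.2, 0.0, 317.7], [0.0, 406.2, 202.6], [0.0, 0.0, 1.0]] 0.02011983922842034 [[0.999, 0.027, -0.024, 0.559], [0.031, -0.345, 0.938, -0.773], [0.017, -0.938, -0.345, 0.39], [0.0, 0.0, 0.0, 1.0]]
top [[433.2, 0.0, 320.5], [0.0, 433.2, 194.9], [0.0, 0.0, 1.0]] -0.09127863182042491 [[0.021, -0.995, 0.101, 0.456], [-1.0, -0.021, 0.003, 0.026], [-0.001, -0.101, -0.995, 1.085], [0.0, 0.0, 0.0, 1.0]]
0.1 [0.17787478 0.59895022 0.24478806] [-1.32870392e-04  1.43861210e-01  9.89597744e-01 -4.88786085e-04] 0.08511269687723556
```

View pics/side0.png

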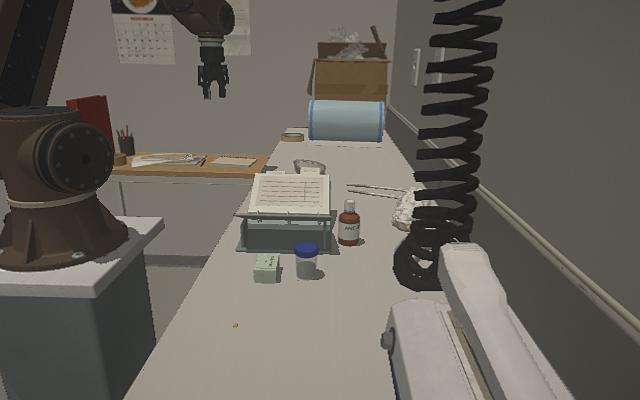

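View pics/top0.png

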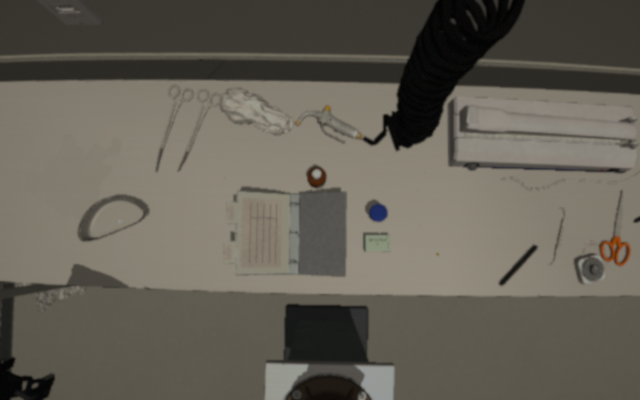

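The top view shows the stand at about cols 235–346 and rows 190–276. The white leaves are on the left, and the tabs stick out near (230,212) and (232,250). Bottle (316,176), jar (377,212) and carton (376,243) are clear. I'll zoom in.

```bash
python3 - <<'E'
import cv2,numpy as np
a=cv2.imread("pics/top0.png")[165:295,215:405];b=cv2.imread("pics/side0.png")[150:300,220:380]
cv2.imwrite("pics/topc.png",cv2.resize(a,None,fx=4.2,fy=4.2,interpolation=cv2.INTER_CUBIC))
cv2.imwrite("pics/sidec.png",cv2.resize(b,None,fx=4,fy=4,interpolation=cv2.INTER_CUBIC))
E
```

```text
(no output)
```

View pics/topc.png

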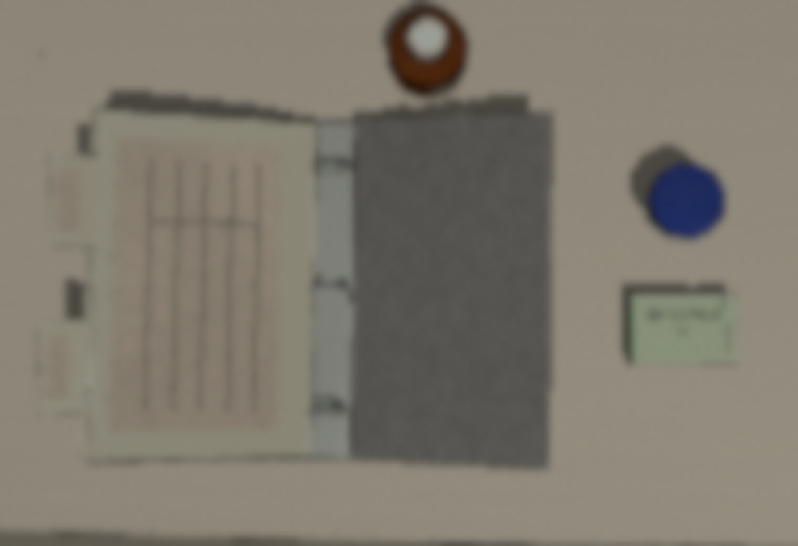

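View pics/sidec.png

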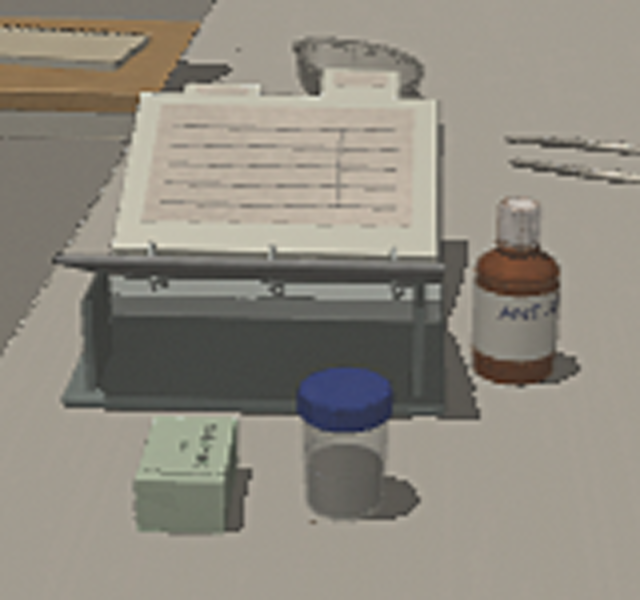

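Crop pixels divide by 4.2 (top) and 4 (side) to give full-image pixels. In the top crop, the right board's outer corners are at (551,113) and (548,467), the leaf's outer corners at (97,112) and (88,461), and the upper tab's edge at (50,150)–(52,245). The side crop shows the matching points. I'll fit the stand pose and leaf angle to them.

```bash
cat >geo.py <<'E'
import numpy as np
from scipy.optimize import least_squares
A=.436
def left(x,r,q,o):  # o: offset along face normal
    p=A+q; return [x,r*np.cos(p)-o*np.sin(p),.035+r*np.sin(p)+o*np.cos(p)]
def right(x,r,o): return [x,-r*np.cos(A)+o*np.sin(A),.035+r*np.sin(A)+o*np.cos(A)]
def world(P,x,y,yaw,z=0):
    c,s=np.cos(yaw),np.sin(yaw);P=np.atleast_2d(P);return P@np.array([[c,s,0],[-s,c,0],[0,0,1]])+[x,y,z]
def proj(W,f):
    T=np.linalg.inv(f["extrinsics"]);C=W@T[:3,:3].T+T[:3,3];n=C[:,:2]/C[:,2:]
    n=n*(1+float(f["k1"])*(n**2).sum(1,keepdims=True));K=f["K"];return n*[K[0,0],K[1,1]]+K[:2,2]
E
python3 - <<'E'
from geo import *
t=np.load("top0.npz");s=np.load("side0.npz")
def model(q):
    top=[right(.098,.136,-.003),right(-.098,.136,-.003),left(.095,.14,q,.002),left(-.095,.14,q,.002),left(.07,.165,q,.002),left(.02,.165,q,.002),left(-.02,.165,0,-.003),left(-.07,.165,0,-.003)]
    side=[right(-.098,.136,-.003),right(.098,.136,-.003),[-.1,-.118,0],[.1,-.118,0],left(-.095,.14,q,.002),left(.095,.14,q,.002),left(.02,.165,q,.002),left(.07,.165,q,.002),left(-.07,.165,0,-.003),left(-.02,.165,0,-.003)]
    return np.array(top),np.array(side)
pt=np.array([[551,113],[548,467],[97,112],[88,461],[50,150],[52,245],[40,332],[40,412]])/4.2+[215,165]-.4
ps=np.array([[57,258],[443,268],[65,405],[445,410],[142,93],[438,99],[320,69],[402,72],[186,84],[262,86]])/4.+[220,150]-.4
def res(v,full=False):
    a,b=model(v[3]);W=v[0],v[1],v[2],v[4]
    r=np.vstack([proj(world(a,*W),t)-pt,proj(world(b,*W),s)-ps])
    return r if full else r.ravel()
o=least_squares(res,[.5,.1,0,.1,0],loss="soft_l1")
print(o.x.round(4),np.round(res(o.x,True),1).tolist())
x,y,yaw,q,z=o.x;print("yaw deg",np.degrees(yaw))
for n,p in dict(spine=[0,0,.035],tab=left(.045,.165,q,0),ltab=left(-.045,.165,0,-.005),ROuter=right(0,.136,-.003)).items(): print(n,world(p,x,y,yaw,z).round(4))
# bystanders: top pixels at assumed height
for n,(u,v,h) in dict(jar=(687,200,.06),carton=(684,328,.028),bottle=(427,38,.098)).items():
    u=u/4.2+215-.4;v=v/4.2+165-.4
    g=least_squares(lambda w:(proj(np.array([[w[0],w[1],h]]),t)-[u,v]).ravel(),[.5,0]).x;print(n,g.round(3))
E
```

```text
[ 0.4686  0.0946  0.0127  0.0559 -0.0007] [[-0.5, -0.8], [-0.0, 0.5], [0.1, -0.8], [0.2, -0.1], [0.3, 0.5], [-0.8, 0.0], [0.1, -2.9], [-0.5, 0.2], [-1.3, -0.4], [1.2, -0.7], [-1.2, 1.9], [0.4, 2.9], [-0.7, -0.0], [0.1, 0.1], [0.6, 0.2], [-0.5, -0.2], [-0.3, -0.2], [-0.1, -0.3]]
yaw deg 0.7288600351680681
spine [[0.4686 0.0946 0.0343]]
tab [[0.5118 0.2406 0.1122]]
ltab [[0.4217 0.2457 0.0994]]
ROuter [[ 0.4702 -0.0299  0.089 ]]
jar [ 0.522 -0.109]
carton [ 0.449 -0.112]
bottle [0.605 0.039]
```

The fit is good to about 1 px. The spine is at (0.469, 0.095), yaw 0.7°, leaf angle about 0.06, and the tab's edge is at (0.512, 0.241, 0.112). I'll bring the closed fingers just outside the tab, with the closing line along the rings.

Emit:
step_arm --targets '[[[0,33,-32,0,-7.3],[0,33,-32,0,-7.3],[0,33,-32,0,-7.3],[0,33,-32,0,-7.3],[0,33,-32,0,-7.3],[0,33,-32,0,-7.3],[0,33,-32,0,-7.3],[0,33,-32,0,-7.3],[0,33,-32,0,-7.3],[0,33,-32,0,-7.3]]]' --squeeze 20

```text
time: 1.1
eef_pos: [0.509, 0.2776, 0.2451]
tcp_rot: [-0.0, 0.706, 0.708, -0.0]
contact_force: [0.6, 0.7, 0.2]
gripper_width: 0.0003
grip_force: 0.0
```

Emit:
step_arm --targets '[[[0,0,0,0,0],[0,0,0,0,0]]]'

```text
time: 1.3
eef_pos: [0.5083, 0.2783, 0.2448]
tcp_rot: [-0.0, 0.705, 0.709, -0.0]
contact_force: [-0.1, 0.3, 0.0]
gripper_width: -0.0002
grip_force: 0.0
```

Emit:
step_arm --targets '[[[0,1,0,-30,0],[0,1,0,-30,0],[0,1,0,-30,0],[0,1,0,-30,0],[0,1,0,-16,0],[0,0,0,0,0]]]'

```text
time: 1.9
eef_pos: [0.5112, 0.2799, 0.1073]
tcp_rot: [-0.001, 0.703, 0.711, -0.002]
contact_force: [-0.9, -0.2, -0.4]
gripper_width: -0.0003
grip_force: 0.0
```

```bash
python3 - <<'E'
from station import *
import cv2,numpy as np
f=grab_frame("side");cv2.imwrite("pics/s1.png",cv2.resize(f["img"][100:250,220:380],None,fx=4,fy=4,interpolation=cv2.INTER_CUBIC))
E
```

```text
(no output)
```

View pics/s1.png

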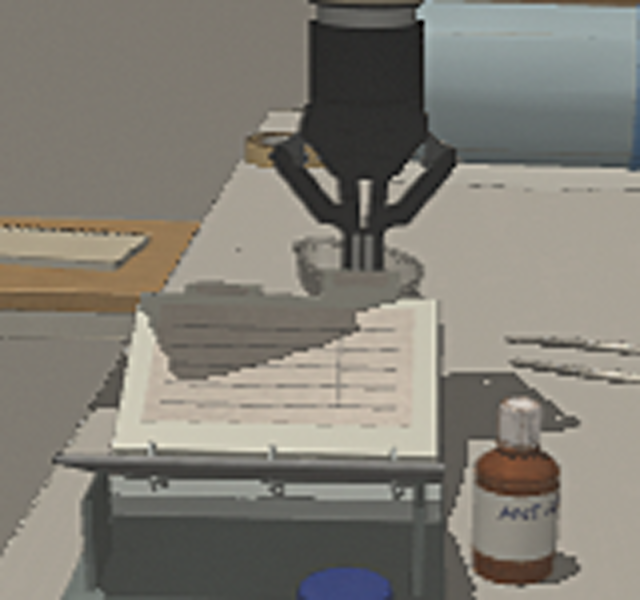

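The closed fingers are just outside the tab, centred on it (crop col ~360). Next I'll close in gently.

Emit:
step_arm --targets '[[[0,1,-11,0,0],[0,1,-9,0,0],[0,0,-4,0,0],[0,0,0,0,0]]]'

```text
time: 2.35
eef_pos: [0.5153, 0.2546, 0.1102]
tcp_rot: [0.0, 0.705, 0.71, 0.001]
contact_force: [-0.1, 0.6, -0.3]
gripper_width: 0.0002
grip_force: 0.0
```

Emit:
step_arm --targets '[[[0,0,-2,0,0],[0,0,-2,0,0],[0,0,0,0,0]]]'

```text
time: 2.65
eef_pos: [0.5156, 0.2532, 0.1106]
tcp_rot: [-0.0, 0.704, 0.71, 0.002]
contact_force: [-2.0, 16.5, 8.0]
gripper_width: 0.0001
grip_force: 8.2
```

Contact: 16 N, mostly radial. I'll lift along the arc, mostly upward at first.

Emit:
step_arm --targets '[[[0,0,0.5,3,0],[0,0,0,3,0],[0,0,-1,3,0],[0,0,0,0,0]]]'

```text
time: 3.05
eef_pos: [0.515, 0.2504, 0.1187]
tcp_rot: [0.0, 0.704, 0.71, 0.0]
contact_force: [0.2, 1.8, 1.1]
gripper_width: -0.0002
grip_force: 0.7
```

Emit:
step_arm --targets '[[[0,0,-1.5,3,0],[0,0,-1.5,3,0],[0,0,-1.5,3,0]]]'

```text
time: 3.35
eef_pos: [0.515, 0.2459, 0.1275]
tcp_rot: [0.0, 0.704, 0.71, -0.0]
contact_force: [0.2, 0.8, -0.8]
gripper_width: -0.0001
grip_force: 0.6
```

```bash
python3 - <<'E'
from station import *
import cv2,numpy as np
f=grab_frame("side");cv2.imwrite("pics/s2.png",cv2.resize(f["img"][110:230,240:370],None,fx=5,fy=5,interpolation=cv2.INTER_CUBIC))
print(get_state()["contact_force"])
E
```

```text
[-0.38023717 -0.0351788   0.6297937 ]
```

View pics/s2.png

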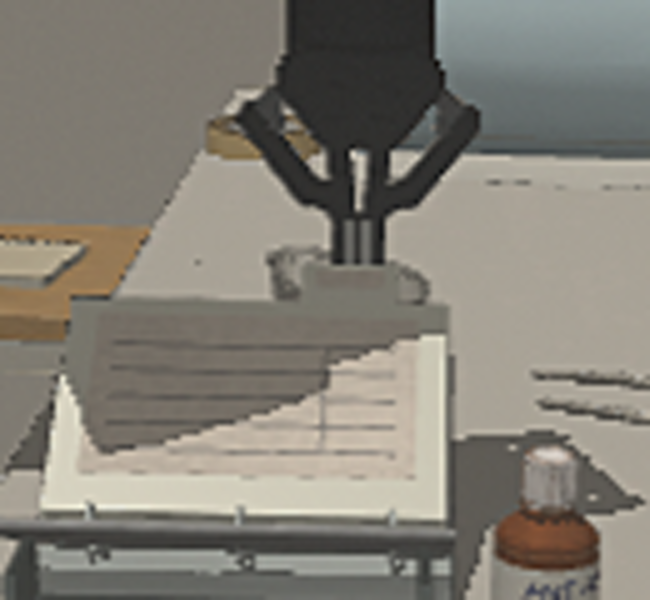

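The leaf is turning up; the tab's edge is at crop (350,262), in contact with the fingertips. Now I'll compute the rest of the arc.

```bash
python3 - <<'E'
import numpy as np
Y0,Z0,h=.0946,.0343,.0115
def tcp(p):
    if p<1.571: # side contact on tab's lower edge, 10 mm above tip
        return Y0+.165*np.cos(p)+.002*np.sin(p)+h, Z0+.165*np.sin(p)-.002*np.cos(p)+.004
    r=np.interp(p,[1.571,2.2,2.7056],[.155,.13,.118])
    return Y0+r*np.cos(p)+.002*np.sin(p)+h, Z0+r*np.sin(p)-.002*np.cos(p)+.014
P=np.arange(.571,2.72,.0711);Q=np.array([tcp(p) for p in P])*1000
for i in range(1,len(P)):print(P[i].round(2),Q[i].round(1),(Q[i]-Q[i-1]).round(1))
E
```

```text
0.64 [239.4 135.5] [-6.6  9.7]
0.71 [232.2 144.7] [-7.2  9.2]
0.78 [224.3 153.4] [-7.9  8.7]
0.86 [215.8 161.5] [-8.5  8.1]
0.93 [206.8 169. ] [-9.   7.5]
1.0 [197.3 175.8] [-9.5  6.8]
1.07 [187.3 182. ] [-10.    6.1]
1.14 [176.9 187.4] [-10.4   5.4]
1.21 [166.1 192. ] [-10.8   4.6]
1.28 [155.  195.9] [-11.1   3.9]
1.35 [143.7 199. ] [-11.3   3.1]
1.42 [132.2 201.2] [-11.5   2.3]
1.5 [120.5 202.7] [-11.6   1.4]
1.57 [108.8 203.3] [-11.7   0.6]
1.64 [ 97.9 200.5] [-10.9  -2.8]
1.71 [ 87.5 196.7] [-10.4  -3.8]
1.78 [ 77.6 192.2] [-9.9 -4.5]
1.85 [ 68.3 187.1] [-9.4 -5.1]
1.92 [ 59.5 181.4] [-8.8 -5.7]
1.99 [ 51.3 175.2] [-8.2 -6.2]
2.06 [ 43.7 168.5] [-7.5 -6.7]
2.14 [ 36.9 161.4] [-6.9 -7.1]
2.21 [ 30.6 154. ] [-6.2 -7.4]
2.28 [ 24.4 147.1] [-6.2 -6.9]
2.35 [ 18.8 139.8] [-5.6 -7.3]
2.42 [ 13.8 132.3] [-5.  -7.5]
2.49 [  9.4 124.5] [-4.4 -7.8]
2.56 [  5.6 116.5] [-3.8 -8. ]
2.63 [  2.5 108.4] [-3.1 -8.1]
2.7 [  0.  100.1] [-2.5 -8.2]
```

Emit:
step_arm --targets '[[[0,0,-6,9,0],[0,0,-7,9,0],[0,0,-8,9,0],[0,0,-8.5,8,0]]]'

```text
time: 3.8
eef_pos: [0.515, 0.2158, 0.1634]
tcp_rot: [0.0, 0.704, 0.71, 0.0]
contact_force: [0.7, 1.4, -0.2]
gripper_width: 0.0002
grip_force: 0.5
```

Emit:
step_arm --targets '[[[0,0,-9,7.5,0],[0,0,-9.5,6.5,0],[0,0,-10,6,0],[0,0,-10.5,5,0]]]'

```text
time: 4.2
eef_pos: [0.5151, 0.1768, 0.188]
tcp_rot: [0.0, 0.704, 0.71, 0.0]
contact_force: [0.7, 1.7, 0.3]
gripper_width: -0.0001
grip_force: 0.8
```

```bash
python3 - <<'E'
from station import *
import cv2,numpy as np
f=grab_frame("side");cv2.imwrite("pics/s3.png",cv2.resize(f["img"][80:230,240:370],None,fx=4,fy=4,interpolation=cv2.INTER_CUBIC))
s=get_state();print(s["contact_force"],s["eef_pos"])
E
```

```text
[ 0.18373208 -0.25070078 -0.18925709] [0.5152301  0.17571983 0.18851194]
```

View pics/s3.png

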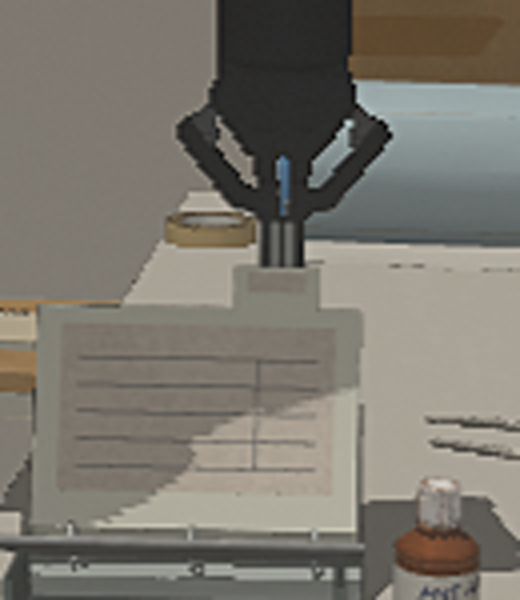

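The upper leaf is well up, with its tab edge at crop (280,266), and the fingers are behind it pushing at under 2 N. I'll continue over the top.

Emit:
step_arm --targets '[[[0,0,-11,4,0],[0,0,-11,3.5,0],[0,0,-11,2.5,0],[0,0,-11.5,2,0],[0,0,-11.5,1,0],[0,0,-11.5,0,0]]]'

```text
time: 4.85
eef_pos: [0.5149, 0.1091, 0.2004]
tcp_rot: [0.0, 0.704, 0.71, -0.0]
contact_force: [-0.1, 0.4, 0.1]
gripper_width: -0.0004
grip_force: 0.5
```

Emit:
step_arm --targets '[[[0,0,-11,-2.5,0],[0,0,-10.5,-3.5,0],[0,0,-10,-4.5,0],[0,0,-9.5,-5,0],[0,0,-9,-5.5,0],[0,0,-8,-6,0]]]'

```text
time: 5.45
eef_pos: [0.515, 0.0514, 0.1727]
tcp_rot: [-0.0, 0.704, 0.71, -0.0]
contact_force: [0.1, -0.3, 1.2]
gripper_width: -0.0001
grip_force: 0.4
```

Emit:
step_arm --targets '[[[0,0,-7.5,-6.5,0],[0,0,-7,-7,0],[0,0,-6,-7.5,0],[0,0,-6,-7,0]]]'

```text
time: 5.85
eef_pos: [0.5149, 0.0252, 0.1446]
tcp_rot: [-0.0, 0.704, 0.71, -0.0]
contact_force: [0.5, 0.4, 1.4]
gripper_width: 0.0
grip_force: 0.3
```

```bash
python3 - <<'E'
from station import *
import cv2,numpy as np
f=grab_frame("side");cv2.imwrite("pics/s4.png",cv2.resize(f["img"][110:260,220:370],None,fx=4,fy=4,interpolation=cv2.INTER_CUBIC))
s=get_state();print(s["contact_force"],s["eef_pos"])
E
```

```text
[-0.03821117 -0.58918785 -1.41736041] [0.51456826 0.0246259  0.14366671]
```

View pics/s4.png

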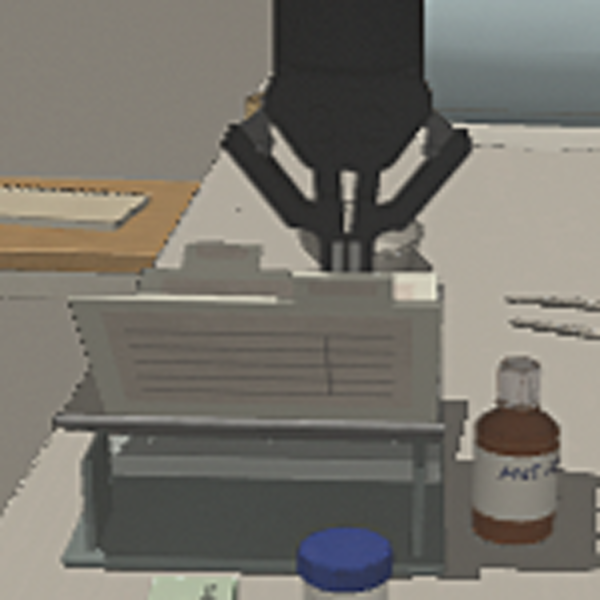

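The leaf is past upright and leaning right, and the lower leaf is still on the left board. I'll press it down in steps.

Emit:
step_arm --targets '[[[0,0,-5.5,-7,0],[0,0,-5,-7.5,0],[0,0,-4.5,-7.5,0],[0,0,-4,-8,0],[0,0,-3,-6,0]]]'

```text
time: 6.4
eef_pos: [0.5148, 0.0033, 0.1085]
tcp_rot: [-0.0, 0.704, 0.71, -0.0]
contact_force: [0.2, -1.2, 0.2]
gripper_width: 0.0
grip_force: 0.3
```

Emit:
step_arm --targets '[[[0,0,-1,-2,0],[0,0,-1,-2,0],[0,0,0,0,0]]]'

```text
time: 6.7
eef_pos: [0.5149, 0.0016, 0.1052]
tcp_rot: [-0.0, 0.704, 0.71, -0.0]
contact_force: [0.6, 0.6, -0.6]
gripper_width: -0.0
grip_force: 0.0
```

Emit:
step_arm --targets '[[[0,0,0,-1.5,0],[0,0,0,0,0]]]'

```text
time: 6.9
eef_pos: [0.515, 0.0017, 0.1039]
tcp_rot: [0.0, 0.704, 0.71, 0.0]
contact_force: [-0.4, 0.5, -0.5]
gripper_width: 0.0001
grip_force: 0.0
```

Emit:
step_arm --targets '[[[0,0,0,-1.5,0],[0,0,0,-1.5,0]]]'

```text
time: 7.1
eef_pos: [0.5151, 0.0017, 0.1009]
tcp_rot: [0.0, 0.704, 0.71, 0.0]
contact_force: [-1.1, -0.4, -0.0]
gripper_width: 0.0004
grip_force: 0.3
```

Emit:
step_arm --targets '[[[0,0,0,-1,0],[0,0,0,0,0]]]'

```text
time: 7.3
eef_pos: [0.515, 0.0017, 0.0997]
tcp_rot: [-0.0, 0.704, 0.71, -0.0]
contact_force: [0.3, -0.3, 0.2]
gripper_width: -0.0001
grip_force: 0.0
```

Emit:
step_arm --targets '[[[0,0,0,-1,0],[0,0,0,0,0]]]'

```text
time: 7.5
eef_pos: [0.5151, 0.0016, 0.0992]
tcp_rot: [0.0, 0.704, 0.71, 0.0]
contact_force: [-2.5, 0.1, 7.7]
gripper_width: 0.0001
grip_force: 3.4
```

Emit:
step_arm --targets '[[[0,0,0,-0.7,0],[0,0,0,0,0]]]'

```text
time: 7.7
eef_pos: [0.5151, 0.0016, 0.099]
tcp_rot: [0.0, 0.704, 0.71, 0.0]
contact_force: [-2.8, -0.2, 13.5]
gripper_width: 0.0005
grip_force: 6.2
```

Emit:
step_arm --targets '[[[0,0,0,4,0],[0,0,0,25,0],[0,0,0,40,0],[0,0,40,30,0],[0,0,45,0,0],[0,0,45,0,0],[0,0,45,0,0],[0,0,45,0,0],[0,0,0,0,0]]]'

```text
time: 8.6
eef_pos: [0.5145, 0.2259, 0.197]
tcp_rot: [-0.0, 0.703, 0.711, 0.0]
contact_force: [0.2, -1.4, -0.1]
gripper_width: 0.0001
grip_force: 0.0
```

```bash
python3 - <<'E'
from station import *
import cv2,numpy as np
from geo import *
f=grab_frame("side");g=grab_frame("top")
a=cv2.resize(f["img"][150:275,230:370],None,fx=4,fy=4,interpolation=cv2.INTER_CUBIC)
cv2.imwrite("pics/s5.png",a); cv2.imwrite("pics/t5.png",g["img"])
P=(.4686,.0946,.0127,-.0007)
for q in(2.1,2.2,2.27):
    W=world([left(.02,.165,q,-.002),left(.07,.165,q,-.002),left(-.095,.14,q,-.002),left(.095,.14,q,-.002)],*P)
    print(q,((proj(W,f)-[230,150])*4).round(0).tolist(),proj(W,g).round(1).tolist())
W=world([left(-.07,.165,0,-.003),left(-.02,.165,0,-.003)],*P);print(((proj(W,f)-[230,150])*4).round(0).tolist())
s=get_state();print(s["contact_force"],s["eef_pos"],s["time"])
E
```

```text
2.1 [[246.0, 189.0], [351.0, 191.0], [18.0, 197.0], [401.0, 206.0]] [[350.8, 223.8], [350.8, 201.2], [341.0, 275.9], [341.3, 190.7]]
2.2 [[245.0, 223.0], [350.0, 225.0], [16.0, 225.0], [401.0, 233.0]] [[354.3, 224.1], [354.4, 201.8], [344.1, 275.5], [344.4, 191.3]]
2.27 [[244.0, 247.0], [349.0, 249.0], [15.0, 244.0], [401.0, 253.0]] [[356.4, 224.3], [356.4, 202.2], [345.9, 275.2], [346.2, 191.7]]
[[143.0, 81.0], [220.0, 83.0]]
[ 0.41087871 -0.97407039 -0.34456567] [0.51456263 0.2223727  0.19683794] 8.7
```

View pics/s5.png

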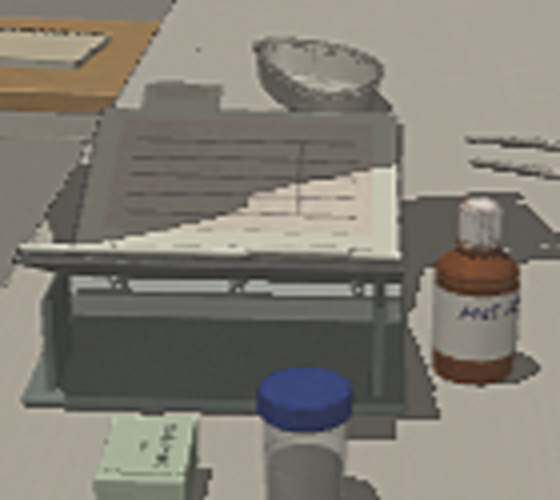

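The leaf's outer edge is at crop (20,246)–(400,255), which matches the flat prediction (2.27). The lower tab is at (143–220, 83), exactly where a flat leaf would put it. Jar, carton and bottle haven't moved, and the arm is clear.

```bash
python3 -c "
from station import *
print(job_done())"
```

```text
the job is handed in; nothing more can be done
None
```

I turned the upper leaf over and pressed it flat on the right board; in the last picture the lower leaf was still flat on the left, and the jar, carton and bottle hadn't moved. I handed the job in at about 8.7 s, with the arm clear of everything and no push reading above about 18 N; `job_done()` returned no verdict.

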